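Seat the stopcock key of a gradient maker

ROBOT

A 7-joint arm with a two-finger parallel gripper is mounted at the origin on the work surface. World frame = base frame: x ahead of the robot, y to its left, z up, the work surface at z = 0. Lengths are in m, angles in rad, forces in N, time in s.
With the tool pointing down it reaches from about 0.4 to 0.875 m from the base axis. Payload 4.4 kg.
Tool frame: the origin (TCP) lies at the very end of the fingers, on their centre line; the grasp point (between the pads) lies 19 mm behind it; z points along the fingers, y is the line along which they close (so a half turn about z gives the same grasp; the last joint's range is limited). The gripper opens to 85 mm and grips with 20 to 120 N. Pads are 22 mm wide; open, the fingers measure 114 mm over their backs; the gripper's body (76 mm by 85 mm) begins 54 mm behind the grasp point. The pads swing forward as they close: fully open they stand 13 mm farther back than shut.
Start: joints at [-1.41, 0.628, 0.038, 1.517, -0.027, 0.996, -0.02], TCP at [0.146, 0.633, 0.231] pointing down, gripper open.
Joint ranges: [-3.06, 3.06], [-0.37, 2.12], [-1.25, 1.32], [0.18, 2.47], [-1.1, 4.24], [0.23, 1.98], [-2.94, 2.94]. Speed limits (rad/s): [2.57, 2.57, 3.14, 3.14, 3.14, 3.14, 3.14].

INTERFACE

Orientations are given as [roll, pitch, yaw] about the fixed x, y, z axes, in that order (R = Rz(yaw) Ry(pitch) Rx(roll)).
In Python, from cell import manip gives the robot as it stands.
- The arm moves only by the tool servo_tool, never from a script. Its argument "increments" is a list of rows, each an object with "travel": the shift along the tool's x, y, z in m, a list of three; "rot": the turn, a rotation vector about the tool's x, y, z in rad, a list of three; "jaw": the opening, from 0 (shut) to 1 (fully open). A call has 1 to 20 rows; each row is the pose to reach, as a shift and turn from the pose commanded when the call began, along the tool's axes at that moment; what a row does not reach only later rows make up. A row lasts 1/8 s, in which the tool goes at most 62.5 mm and 10.7 degrees, less where a joint would pass 70% of its speed; a pose out of reach is approached as far as the arm can. A call with a gripper value outside its range is refused whole. The fingers move at their own pace and stop on an object; the grip force is fixed at half the most. Time passes only in rows, so rows that repeat a pose let the fingers close. It gives the time, the measured TCP pose, the force, the opening and the grip force at its end, in the units of the state.
- manip.state(): the state, without advancing time (a new reading comes with each control period).
- manip.grab_frame(name): name is "scene" or "side" or "wrist"; returns the picture (420x560x3 uint8, red, green, blue); there is no depth.
- manip.camera_info(name): a dict with "intrinsics" (3x3 intrinsics, pixels), "position" and "rotation" of the camera in the world; the wrist camera has in their place "T_tool_cam" (4x4, takes a point from camera to tool coordinates, whose origin is the TCP and whose axes are the flange's). Camera axes: x right, y down, z forward; pixel columns grow to the right and rows downward; lengths in m; the calibration is good to about 2 mm. A picture is of the moment at which its call begins: read the wrist's pose just before it. camera_info takes no time and is no camera call.
- manip.job_done(): hands the job in; it is judged then, once.
The state is a dict: "clock": time; "joint_positions": joint angles; "qd": joint speeds; "joint_efforts": joint torques, N m; "tool_pos": TCP position; "tool_rot": TCP orientation; "contact_force": force on the tool from outside, world axes, zero at the start; "wrist_torque": the same for the moment, N m; "width": finger opening in m; "grasp_force": force on a finger pad.
Only numpy, scipy, OpenCV 4.12 (cv2) and the standard library are available. Lean on these libraries where they do the work, as an engineer would, in place of code of your own. Each camera call takes 0.05 s, during which the arm holds its last target. There are 200 camera calls.

TASK

Fit the red-handled stopcock key back into the gradient maker: lift it out of the blue tube rack, lower it into the white tapered barrel between the two wells, and bear down on it about as hard as the weight of a full litre bottle while giving it a good quarter turn, so that it wedges tight and ends closed, its handle square across the line of the two wells. Never press nearly twice as hard as that, or the acrylic cracks. Then let go, and leave the green key and everything else where it stands.

Things in the scene. Friction and masses are not known exactly. Their poses are not given: they have to be found in the camera images.
- barrel_mouth (a point): Centre of the mouth of the white tapered barrel, level with the top of the clear acrylic block (72 x 150 mm, top 112 mm above the table, 38 mm wells 47 mm either side). z up; y runs along the block through both wells (the channel); x runs across: handle along x = closed. Bore: 22 mm wide at the mouth, radius 1 mm less per 10 mm of depth, 60 mm deep; a white flange stands 1 mm proud round it.
- maker (a joint): How far the gradient maker and the white stirrer it is clipped to have been pressed down on their soft feet (m): 0 unloaded, 0.001 per 8 N of downward push; springs back. The barrel mouth goes down with it. The block cannot slide or turn.
- key_center (a point): Red-handled key, half-way up its 97 mm. z up its axis, x along the handle: a flat blade 44 long x 11 thick x 28 mm high whose centre is 34.5 mm above this point. White collar (31 mm wide, 5 thick), underside 7.5 mm above; neck 10 mm. Tapered plug below: 12 mm wide at the tip, 23 at the top, 56 long. 50 to 80 g. Hangs by its collar in the wide hole (27 mm, 60 deep) at one end of the rack.
- key_tip (a point): Lower end of the red key, 48.5 mm below key_center. Wear differs: the plug first touches its taper with the tip 44.5 to 52 mm below barrel_mouth. Pressing alone hardly grips; turned some 1.3 rad under a steady 9 to 13 N it creeps 1 to 3 mm deeper and wedges, clear of its collar. It takes up to 0.5 N m: grip with about 70 N. Ease off twist, press and side load before letting go, lest it spring up.
- rack: Blue tube rack, fixed, 100 (x) x 240 (y) x 70 mm high, origin under its centre. Wide holes on its long axis 92 mm either side of the centre hold the two keys; six 18 mm tube holes in the middle (x = +-26, y = -26, 0, 26 mm).
- spare_center (a point): Green-handled key of the same shape, in the wide hole at the other end of the rack; half-way up its 97 mm. Not the one to use.
- tube0_center (a point): Capped 15 ml tube with a blue cap, standing in the rack, 116 mm long, cap 22 mm wide; half-way up. Its top is 56 mm above the rack.
- tube1_center (a point): Capped 15 ml tube with an orange cap, standing in the rack, 116 mm long, cap 22 mm wide; half-way up. Its top is 56 mm above the rack.
- reagent: Amber reagent bottle with a blue cap, 62 mm wide, 125 mm high, standing on the table; origin under its centre.
- beaker: Glass beaker, 60 mm wide at the rim, 75 mm high, standing on the table; origin under its centre.
- pen: White marker pen with a blue cap, 138 mm long, 14 mm thick, lying on the table along its x axis; origin under its middle.

How it is judged:
By the outcome, as a careful person would: the job done as asked, in the order asked, and still so for the second after the job is handed in, with the robot touching nothing.
It also fails if it takes over 64 s, if anything falls off the work surface, if the arm or the gripper's body presses on something with over 40 N, if the wrist force passes 120 N, or if a joint passes its speed limit or range.

## Working session

There is one attempt and no reset: what is moved stays moved. The work goes in short steps, Python scripts to look and compute and a tool call to move; the robot and the scene stay as the last step left them, time stands still between calls to the robot, and variables do not carry over. Pictures are saved under pics/ and viewed, at most 10 in all, crops included, and the job is handed in when it is done.

Besides the shell and the picture viewer there is one more tool, called after "Call:" by a JSON object that holds its "name" and its "arguments". servo_tool: Moves the arm, as the interface text tells. Its arguments: {"type":"object","properties":{"increments":{"type":"array"}},"required":["increments"]}

```bash
ls; mkdir -p pics; python3 - <<'E'
from cell import manip
import cv2,numpy as np
np.set_printoptions(precision=4,suppress=True)
s=manip.state();print(s)
for n in("scene","side","wrist"):
    print(n,manip.camera_info(n))
ims=[manip.grab_frame(n)[:,:,::-1] for n in("scene","side")]
for n,i in zip(("scene","side"),ims): cv2.imwrite(f"pics/{n}0.png",cv2.resize(i,(800,600),interpolation=cv2.INTER_CUBIC))
E
```

```text
pics
{'clock': 0.0, 'joint_positions': array([-1.4098,  0.6293,  0.0384,  1.5184, -0.027 ,  0.9963, -0.02  ]), 'qd': array([ 0.0001, -0.0001,  0.0006,  0.0001, -0.0011,  0.0005, -0.0009]), 'joint_efforts': array([ -0.0012, -56.3409,   1.2262, -19.3444,   0.0111,   0.0106,
         0.    ]), 'tool_pos': array([0.146 , 0.6328, 0.2304]), 'tool_rot': array([-3.1397,  0.    ,  2.9148]), 'contact_force': array([-0.1974,  0.891 ,  0.7339]), 'wrist_torque': array([-0.0115, -0.0161,  0.0581]), 'grasp_force': 0.0, 'width': 0.08540288149101048}
scene {'intrinsics': array([[539.4514,   0.    , 283.188 ],
       [  0.    , 539.4514, 209.4942],
       [  0.    ,   0.    ,   1.    ]]), 'position': array([1.0698, 0.5946, 0.7698]), 'rotation': array([-2.3472, -0.0045,  2.4196])}
side {'intrinsics': array([[493.4762,   0.    , 277.8889],
       [  0.    , 493.4762, 216.3545],
       [  0.    ,   0.    ,   1.    ]]), 'position': array([0.315 , 0.7363, 0.6361]), 'rotation': array([-2.1913, -0.0135, -2.758 ])}
wrist {'intrinsics': array([[336.314 ,   0.    , 284.9851],
       [  0.    , 336.314 , 215.3543],
       [  0.    ,   0.    ,   1.    ]]), 'T_tool_cam': array([[-0.0003, -0.9653, -0.2611,  0.066 ],
       [ 1.    , -0.    , -0.0009,  0.0007],
       [ 0.0008, -0.2611,  0.9653, -0.1428],
       [ 0.    ,  0.    ,  0.    ,  1.    ]])}
```

View pics/scene0.png

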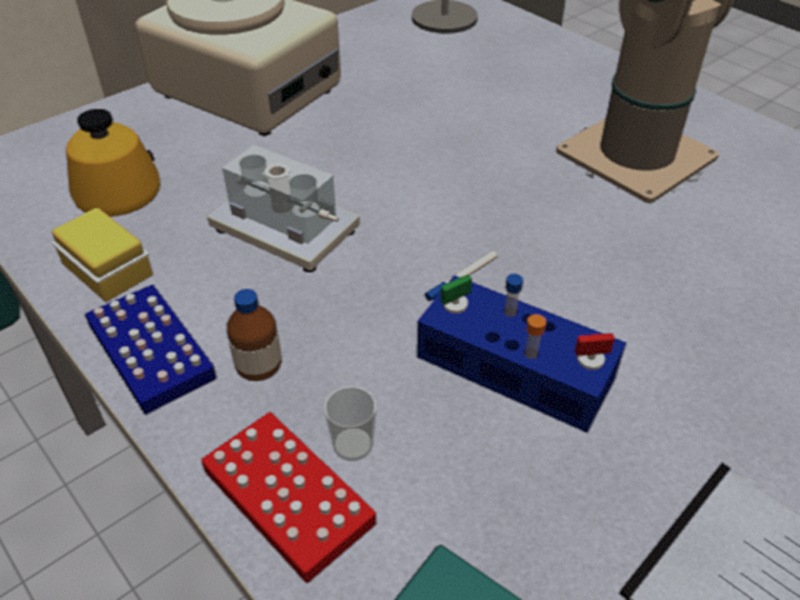

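View pics/side0.png

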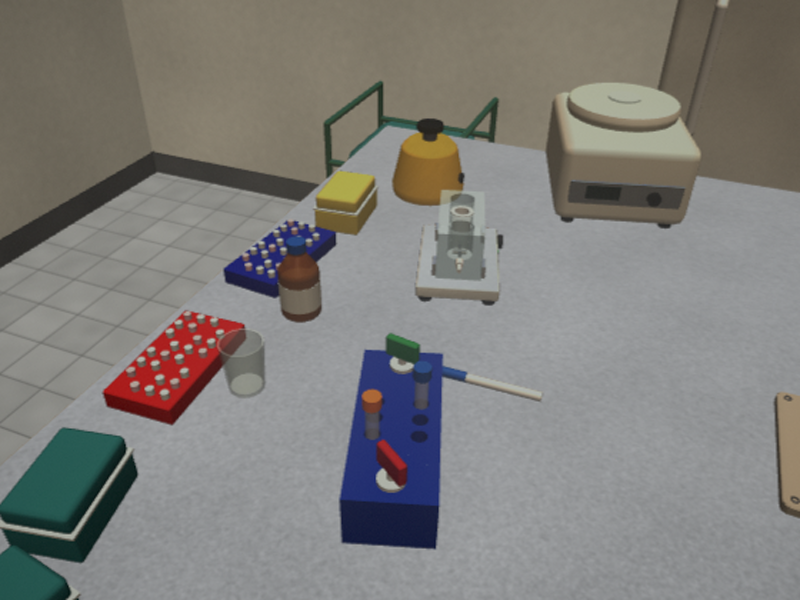

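The scene view shows the red key at (595,345), the green key at (457,289) and the barrel mouth at (278,173). In the side view they are at (392,463), (403,348) and (461,212). I'll take enlarged crops to get these more exactly.

```bash
cat > h.py <<'E'
from cell import manip
import cv2,numpy as np
from scipy.spatial.transform import Rotation as R
np.set_printoptions(precision=4,suppress=True)
def cam(n,s=None):
    c=manip.camera_info(n);K=c["intrinsics"]
    if n=="wrist":
        T=np.eye(4);T[:3,:3]=R.from_euler("xyz",s["tool_rot"]).as_matrix();T[:3,3]=s["tool_pos"]
        T=T@c["T_tool_cam"];return K,T[:3,:3],T[:3,3]
    return K,R.from_euler("xyz",c["rotation"]).as_matrix(),c["position"]
def ray(c,uv):
    K,Rm,p=c;d=Rm@np.linalg.inv(K)@np.array([*uv,1.]);return p,d/np.linalg.norm(d)
def atz(c,uv,z):
    p,d=ray(c,uv);return p+d*(z-p[2])/d[2]
def tri(rs):
    A=sum(np.eye(3)-np.outer(d,d) for p,d in rs);b=sum((np.eye(3)-np.outer(d,d))@p for p,d in rs)
    x=np.linalg.solve(A,b);return x,[np.linalg.norm((np.eye(3)-np.outer(d,d))@(x-p)) for p,d in rs]
def proj(c,x):
    K,Rm,p=c;q=K@(Rm.T@(np.asarray(x)-p));return q[:2]/q[2]
E
python3 - <<'E'
from h import *
S,D=cam("scene"),cam("side");k=1/1.4286
for n,a,b in[("red",(595,345),(392,463)),("green",(457,289),(403,348)),("mouth",(278,173),(461,212)),("blue",(514,281),(423,369)),("orange",(536,322),(372,398))]:
    print(n,tri([ray(S,np.array(a)*k),ray(D,np.array(b)*k)]))
s=cv2.imread("pics/scene0.png");d=cv2.imread("pics/side0.png")
c=lambda i,x,y,w=130:cv2.resize(i[y-w*3//8:y-w*3//8+w*3//4,x-w//2:x-w//2+w],(400,300),interpolation=cv2.INTER_CUBIC)
cv2.imwrite("pics/crop0.png",np.vstack([np.hstack([c(s,278,190),c(d,461,225)]),np.hstack([c(s,595,350,100),c(d,392,470,100)])]))
E
```

```text
red (array([0.4955, 0.2856, 0.0971]), [np.float64(0.00177027780191174), np.float64(0.001770277801911609)])
green (array([0.5525, 0.1112, 0.0985]), [np.float64(0.001678468802318122), np.float64(0.001678468802318156)])
mouth (array([ 0.5884, -0.2286,  0.1117]), [np.float64(0.002001273329231203), np.float64(0.0020012733292310747)])
blue (array([0.5077, 0.1642, 0.1218]), [np.float64(0.0013978544663271132), np.float64(0.001397854466327089)])
orange (array([0.541 , 0.23  , 0.1226]), [np.float64(0.0009091946428678382), np.float64(0.0009091946428677167)])
```

View pics/crop0.png

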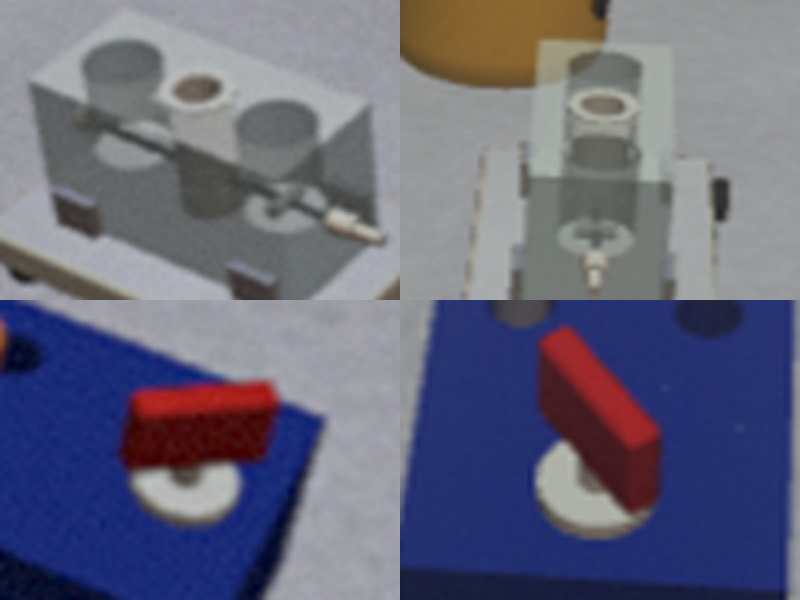

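The crops show the barrel flange clearly at (198,91) in the scene panel and (203,105) in the side panel, along with the top-face corners of the red blade and the block's top corners. Next I compute positions and yaws.

```bash
python3 - <<'E'
from h import *
S,D=cam("scene"),cam("side");k=1/1.4286
ms=lambda u,v:np.array([213+u/3.077,142+v/3.077])*k
md=lambda u,v:np.array([396+(u-400)/3.077,177+v/3.077])*k
rs=lambda u,v:np.array([545+u/4,313+(v-300)/4])*k
rd=lambda u,v:np.array([342+(u-400)/4,433+(v-300)/4])*k
print("mouth",atz(S,ms(198,91),.113),atz(D,md(603,105),.113),tri([ray(S,ms(198,91)),ray(D,md(603,105))]))
for n,c,l in[("mS",S,[ms(30,82),ms(127,10),ms(372,102)]),("mD",D,[md(537,40),md(670,45),md(675,180),md(527,177)])]:
    P=np.array([atz(c,p,.112) for p in l]);d=np.diff(P[:,:2],axis=0);print(n,P[:,:2],np.hypot(*d.T),np.degrees(np.arctan2(d[:,1],d[:,0])))
for n,c,l in[("rS",S,[rs(133,410),rs(272,402),rs(272,383),rs(133,392)]),("rD",D,[rd(540,345),rd(565,327),rd(660,430),rd(628,447)])]:
    P=np.array([atz(c,p,.111) for p in l]);d=np.diff(P[:,:2],axis=0);print(n,P[:,:2],P.mean(0),np.hypot(*d.T),np.degrees(np.arctan2(d[:,1],d[:,0])))
E
```

```text
mouth [ 0.5897 -0.2275  0.113 ] [ 0.5875 -0.2337  0.113 ] (array([ 0.5876, -0.2313,  0.1123]), [np.float64(0.0018640808094452256), np.float64(0.001864080809445286)])
mS [[ 0.6452 -0.2874]
 [ 0.5761 -0.3089]
 [ 0.532  -0.1674]] [0.0725 0.1483] [-162.7186  107.2778]
mD [[ 0.6443 -0.2936]
 [ 0.5758 -0.3168]
 [ 0.5318 -0.1748]
 [ 0.5993 -0.1489]] [0.0723 0.1487 0.0723] [-161.2879  107.1941   21.0035]
rS [[0.5177 0.2766]
 [0.4848 0.3011]
 [0.4787 0.2964]
 [0.5121 0.272 ]] [0.4983 0.2865 0.111 ] [0.0411 0.0077 0.0414] [ 143.2599 -142.2961  -36.1714]
rD [[0.5141 0.2778]
 [0.5107 0.2697]
 [0.4759 0.2924]
 [0.4811 0.3004]] [0.4955 0.2851 0.111 ] [0.0088 0.0415 0.0096] [-112.6734  146.8693   57.1089]
```

Call:
{"name": "servo_tool", "arguments": {"increments": [{"travel":[-0.42,-0.259,0.04],"rot":[0,0,0.38],"jaw":0.6},{"travel":[-0.42,-0.259,0.04],"rot":[0,0,0.38],"jaw":0.6},{"travel":[-0.42,-0.259,0.04],"rot":[0,0,0.38],"jaw":0.6},{"travel":[-0.42,-0.259,0.04],"rot":[0,0,0.38],"jaw":0.6},{"travel":[-0.42,-0.259,0.04],"rot":[0,0,0.38],"jaw":0.6},{"travel":[-0.42,-0.259,0.04],"rot":[0,0,0.38],"jaw":0.6},{"travel":[-0.42,-0.259,0.04],"rot":[0,0,0.38],"jaw":0.6},{"travel":[-0.42,-0.259,0.04],"rot":[0,0,0.38],"jaw":0.6},{"travel":[-0.42,-0.259,0.04],"rot":[0,0,0.38],"jaw":0.6},{"travel":[-0.42,-0.259,0.04],"rot":[0,0,0.38],"jaw":0.6},{"travel":[-0.42,-0.259,0.04],"rot":[0,0,0.38],"jaw":0.6},{"travel":[-0.42,-0.259,0.04],"rot":[0,0,0.38],"jaw":0.6}]}}

```text
clock: 1.6
tool_pos: [0.4961, 0.288, 0.1914]
tool_rot: [3.141, -0.001, 2.537]
contact_force: [0.8, -0.4, 0.9]
width: 0.0512
grasp_force: 0.0
```

```bash
cat >> h.py <<'E'
def shot(n,f,box=None,k=None):
    s=manip.state();i=manip.grab_frame(n)[:,:,::-1];cv2.imwrite(f"pics/{f}_raw.png",i)
    x,y,w,h=box or (0,0,560,420);k=k or 800/w
    cv2.imwrite(f"pics/{f}.png",cv2.resize(i[y:y+h,x:x+w],None,fx=k,fy=k,interpolation=cv2.INTER_CUBIC));return s
def delta(s,pos,yaw):
    Rm=R.from_euler("xyz",s["tool_rot"]);T=R.from_euler("xyz",[np.pi,0,yaw])
    return Rm.inv().apply(np.asarray(pos)-s["tool_pos"]),(Rm.inv()*T).as_rotvec()
def show(s):
    print(s["clock"],"p",s["tool_pos"],"r",s["tool_rot"],"F",s["contact_force"],"M",s["wrist_torque"],"w",s["width"],s["grasp_force"],"q",s["joint_positions"])
E
python3 - <<'E'
from h import *
s=shot("wrist","w1");show(s)
c=cam("wrist",s);print(proj(c,[.4965,.286,.111]),proj(c,[.4965,.286,.075]))
E
```

```text
1.6 p [0.4961 0.288  0.1914] r [ 3.1414 -0.0006  2.5375] F [ 0.8189 -0.3978  0.8603] M [-0.0674  0.0141  0.0032] w 0.051187919451485785 0.0 q [-0.6562  0.569   0.1256  1.7813 -0.0953  0.7972  0.4832]
[282.24   225.4714] [282.6227 212.3694]
```

View pics/w1.png

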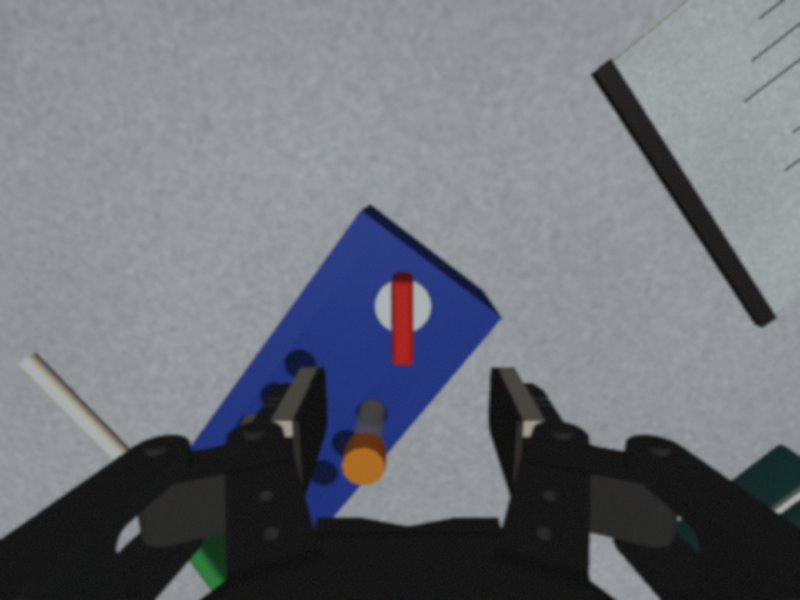

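The blade's top face is centred at (402,322), against a predicted (403,322), and it lies along the tool's x axis. The grasp pose is therefore confirmed to about 1 mm, and I'll descend and close.

Call:
{"name": "servo_tool", "arguments": {"increments": [{"travel":[-0.0014,-0.002,0.04],"rot":[0,0,0],"jaw":0.6},{"travel":[-0.0014,-0.002,0.08],"rot":[0,0,0],"jaw":0.6},{"travel":[-0.0014,-0.002,0.11],"rot":[0,0,0],"jaw":0.6},{"travel":[-0.0014,-0.002,0.11],"rot":[0,0,0],"jaw":0.6},{"travel":[-0.0014,-0.002,0.11],"rot":[0,0,0],"jaw":0.6},{"travel":[-0.0014,-0.002,0.11],"rot":[0,0,0],"jaw":0},{"travel":[-0.0014,-0.002,0.11],"rot":[0,0,0],"jaw":0},{"travel":[-0.0014,-0.002,0.11],"rot":[0,0,0],"jaw":0},{"travel":[-0.0014,-0.002,0.11],"rot":[0,0,0],"jaw":0},{"travel":[-0.0014,-0.002,0.11],"rot":[0,0,0],"jaw":0},{"travel":[-0.0014,-0.002,0.11],"rot":[0,0,0],"jaw":0}]}}

```text
clock: 3.02
tool_pos: [0.4977, 0.2845, 0.0824]
tool_rot: [3.14, 0.0, 2.535]
contact_force: [-1.1, -0.1, 7.0]
width: 0.01
grasp_force: 59.2
```

```bash
python3 - <<'E'
from h import *
show(manip.state())
E
```

```text
3.025 p [0.4977 0.2845 0.0824] r [3.14   0.0005 2.5347] F [-1.0714 -0.1205  7.0116] M [-0.1002  0.2285  0.0063] w 0.009989640453422783 59.165716767311096 q [-0.6295  0.7242  0.096   1.8627 -0.1205  0.5586  0.5087]
```

The grip is good: width 10 mm, 59 N. Now I'll lift clear and carry the key to a viewing pose beside the barrel.

Call:
{"name": "servo_tool", "arguments": {"increments": [{"travel":[0,0,-0.03],"rot":[0,0,0],"jaw":0},{"travel":[0,0,-0.08],"rot":[0,0,0],"jaw":0},{"travel":[0,0,-0.13],"rot":[0,0,0],"jaw":0},{"travel":[0,0,-0.143],"rot":[0,0,0],"jaw":0},{"travel":[-0.03,-0.029,-0.143],"rot":[0,0,0.04],"jaw":0},{"travel":[-0.07,-0.068,-0.143],"rot":[0,0,0.09],"jaw":0},{"travel":[-0.11,-0.106,-0.143],"rot":[0,0,0.14],"jaw":0},{"travel":[-0.15,-0.145,-0.143],"rot":[0,0,0.19],"jaw":0},{"travel":[-0.19,-0.183,-0.143],"rot":[0,0,0.24],"jaw":0},{"travel":[-0.23,-0.222,-0.143],"rot":[0,0,0.29],"jaw":0},{"travel":[-0.27,-0.26,-0.143],"rot":[0,0,0.345],"jaw":0},{"travel":[-0.31,-0.299,-0.143],"rot":[0,0,0.4],"jaw":0},{"travel":[-0.35,-0.338,-0.143],"rot":[0,0,0.45],"jaw":0},{"travel":[-0.39,-0.376,-0.143],"rot":[0,0,0.5],"jaw":0},{"travel":[-0.412,-0.3975,-0.143],"rot":[0,0,0.527],"jaw":0},{"travel":[-0.412,-0.3975,-0.143],"rot":[0,0,0.527],"jaw":0},{"travel":[-0.412,-0.3975,-0.143],"rot":[0,0,0.527],"jaw":0},{"travel":[-0.412,-0.3975,-0.143],"rot":[0,0,0.527],"jaw":0}]}}

```text
clock: 5.28
tool_pos: [0.6091, -0.2752, 0.2239]
tool_rot: [3.141, -0.002, 2.01]
contact_force: [0.1, 0.2, 0.6]
width: 0.0101
grasp_force: 58.5
```

```bash
python3 - <<'E'
from h import *
s=shot("wrist","w2");show(s)
c=cam("wrist",s);print(proj(c,[.5876,-.2313,.113]))
E
```

```text
5.275 p [ 0.6091 -0.2752  0.2239] r [ 3.1414 -0.0017  2.0102] F [0.118  0.22   0.6021] M [0.0355 0.0113 0.0167] w 0.010057934313068886 58.46815824508667 q [ 0.2255  0.679   0.2802  1.4723 -0.2066  1.0204  0.9946]
[283.5199 149.0115]
```

View pics/w2.png

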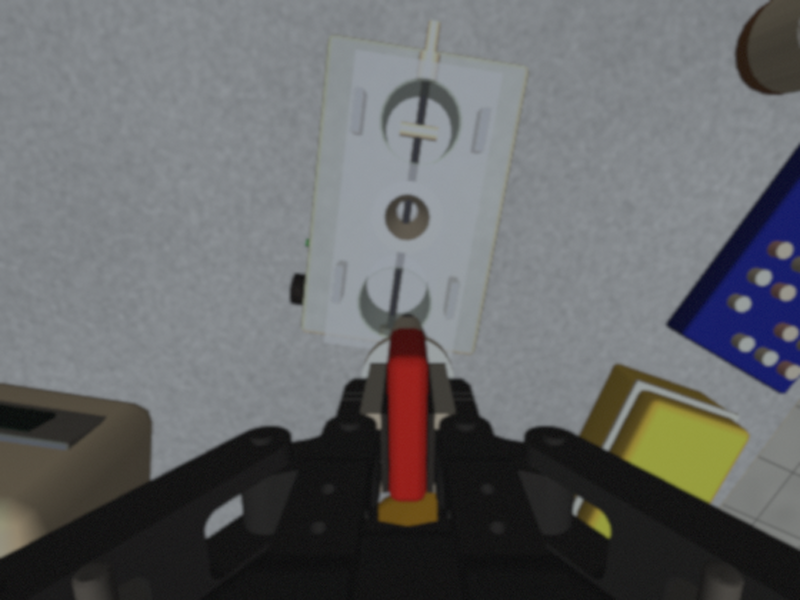

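The wrist view shows the barrel mouth at (407,217). The well line is tilted 7.8° from image vertical, and the key sits upright and centred in the jaws. I'll compute the remaining offset.

```bash
python3 - <<'E'
from h import *
s=manip.state();c=cam("wrist",s)
m=atz(c,np.array([407,217])/1.42857,.112);print(m)
k=1/1.42857
for l in[[(330,37),(302,330)],[(527,66),(475,352)],[(420,118),(395,300)]]:
    P=[atz(c,np.array(p)*k,z)for p,z in zip(l,[.112]*2)];d=P[1]-P[0];print(np.degrees(np.arctan2(-d[1],-d[0])))
for t in(m,[.5876,-.2313,.113],(m+[.5876,-.2313,.113])/2):print(t,delta(s,[t[0],t[1],.185],2.01))
E
```

```text
[ 0.5895 -0.2332  0.112 ]
106.72418352759601
107.50015825672853
107.19451096761519
[ 0.5895 -0.2332  0.112 ] (array([0.0466, 0.0003, 0.0392]), array([ 0.0002, -0.0011,  0.    ]))
[0.5876, -0.2313, 0.113] (array([ 0.0491, -0.0007,  0.0392]), array([ 0.0002, -0.0011,  0.    ]))
[ 0.5886 -0.2322  0.1125] (array([ 0.0478, -0.0002,  0.0392]), array([ 0.0002, -0.0011,  0.    ]))
```

Call:
{"name": "servo_tool", "arguments": {"increments": [{"travel":[0.024,0,0],"rot":[0,-0.001,0],"jaw":0},{"travel":[0.0475,0,0],"rot":[0,-0.001,0],"jaw":0},{"travel":[0.0475,0,0],"rot":[0,-0.001,0],"jaw":0},{"travel":[0.0475,0,0.02],"rot":[0,-0.001,0],"jaw":0},{"travel":[0.0475,0,0.04],"rot":[0,-0.001,0],"jaw":0},{"travel":[0.0475,0,0.05],"rot":[0,-0.001,0],"jaw":0},{"travel":[0.0475,0,0.06],"rot":[0,-0.001,0],"jaw":0},{"travel":[0.0475,0,0.06],"rot":[0,-0.001,0],"jaw":0},{"travel":[0.0475,0,0.06],"rot":[0,-0.001,0],"jaw":0}]}}

```text
clock: 6.45
tool_pos: [0.5892, -0.2346, 0.1648]
tool_rot: [3.141, 0.002, 2.008]
contact_force: [0.6, 0.6, -0.4]
width: 0.0102
grasp_force: 58.5
```

```bash
python3 - <<'E'
from h import *
s=shot("side","d3");show(s)
a=cv2.imread("pics/d3_raw.png");S=shot("scene","s3");b=cv2.imread("pics/s3_raw.png")
D=cam("side");u=proj(D,[.5886,-.2322,.12]).astype(int);v=proj(cam("scene"),[.5886,-.2322,.12]).astype(int);print(u,v)
c=lambda i,p:cv2.resize(i[p[1]-60:p[1]+40,p[0]-33:p[0]+34],(400,597),interpolation=cv2.INTER_CUBIC)
cv2.imwrite("pics/c3.png",np.hstack([c(a,u),c(b,v)]))
E
```

```text
6.45 p [ 0.5892 -0.2346  0.1648] r [3.1409 0.0019 2.0077] F [ 0.6403  0.6328 -0.3962] M [ 0.0192 -0.018   0.0189] w 0.01024829959131971 58.49338889122009 q [ 0.1765  0.6925  0.2644  1.637  -0.2249  0.8402  0.9701]
[322 145] [192 116]
```

View pics/c3.png

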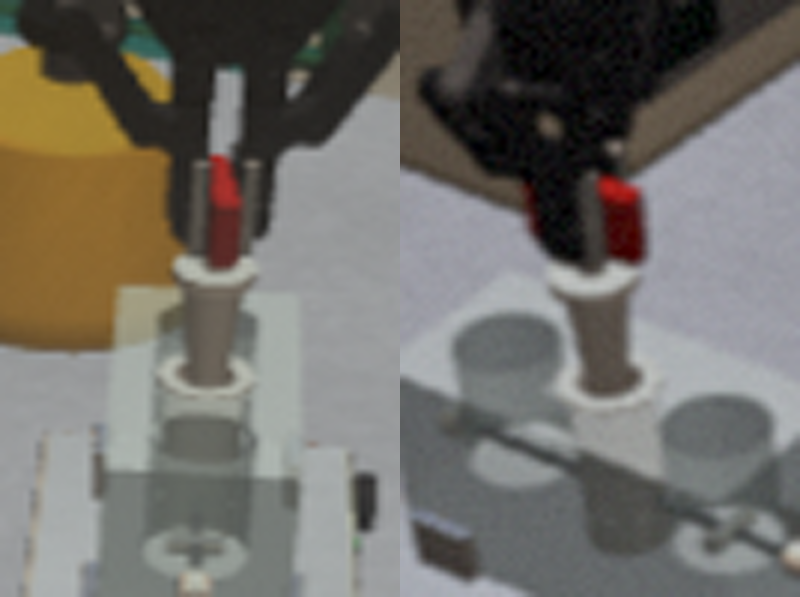

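The key tip is inside the flange in both views, centred to within about 1–2 mm, with no contact. I'll continue down and watch the force.

Call:
{"name": "servo_tool", "arguments": {"increments": [{"travel":[0.001,0,0.004],"rot":[0,0.001,0],"jaw":0},{"travel":[0.001,0,0.009],"rot":[0,0.001,0],"jaw":0},{"travel":[0.001,0,0.014],"rot":[0,0.001,0],"jaw":0},{"travel":[0.001,0,0.017],"rot":[0,0.001,0],"jaw":0},{"travel":[0.001,0,0.02],"rot":[0,0.001,0],"jaw":0},{"travel":[0.001,0,0.02],"rot":[0,0.001,0],"jaw":0},{"travel":[0.001,0,0.02],"rot":[0,0.001,0],"jaw":0}]}}

```text
clock: 7.42
tool_pos: [0.5885, -0.2335, 0.1444]
tool_rot: [3.141, 0.0, 2.008]
contact_force: [0.3, -0.7, 0.2]
width: 0.0098
grasp_force: 58.5
```

Call:
{"name": "servo_tool", "arguments": {"increments": [{"travel":[0,0,0.002],"rot":[0,0,0],"jaw":0},{"travel":[0,0,0.004],"rot":[0,0,0],"jaw":0},{"travel":[0,0,0.006],"rot":[0,0,0],"jaw":0},{"travel":[0,0,0.007],"rot":[0,0,0],"jaw":0},{"travel":[0,0,0.007],"rot":[0,0,0],"jaw":0}]}}

```text
clock: 8.05
tool_pos: [0.5886, -0.2335, 0.1373]
tool_rot: [3.141, 0.0, 2.008]
contact_force: [0.4, 0.6, -0.5]
width: 0.0101
grasp_force: 58.4
```

Call:
{"name": "servo_tool", "arguments": {"increments": [{"travel":[0,0,0.001],"rot":[0,0,0],"jaw":0},{"travel":[0,0,0.002],"rot":[0,0,0],"jaw":0},{"travel":[0,0,0.0025],"rot":[0,0,0],"jaw":0},{"travel":[0,0,0.0025],"rot":[0,0,0],"jaw":0}]}}

```text
clock: 8.55
tool_pos: [0.5888, -0.2335, 0.1349]
tool_rot: [3.141, 0.0, 2.008]
contact_force: [1.9, 0.5, 1.4]
width: 0.0101
grasp_force: 58.6
```

Call:
{"name": "servo_tool", "arguments": {"increments": [{"travel":[0,0.0005,0.0005],"rot":[0,0,0],"jaw":0},{"travel":[0,0.0005,0.001],"rot":[0,0,0],"jaw":0},{"travel":[0,0.0005,0.001],"rot":[0,0,0],"jaw":0}]}}

```text
clock: 8.93
tool_pos: [0.5889, -0.2334, 0.1338]
tool_rot: [3.142, 0.0, 2.008]
contact_force: [1.3, -0.4, 0.5]
width: 0.0099
grasp_force: 58.6
```

Call:
{"name": "servo_tool", "arguments": {"increments": [{"travel":[0,0.0004,0.0005],"rot":[0,0,0],"jaw":0},{"travel":[0,0.0004,0.001],"rot":[0,0,0],"jaw":0},{"travel":[0,0.0004,0.001],"rot":[0,0,0],"jaw":0}]}}

```text
clock: 9.3
tool_pos: [0.5891, -0.2333, 0.1328]
tool_rot: [-3.141, 0.0, 2.008]
contact_force: [1.8, -1.1, 0.3]
width: 0.0099
grasp_force: 58.7
```

Call:
{"name": "servo_tool", "arguments": {"increments": [{"travel":[-0.0006,0.0005,0.0005],"rot":[0,0,0],"jaw":0},{"travel":[-0.0006,0.0005,0.001],"rot":[0,0,0],"jaw":0},{"travel":[-0.0006,0.0005,0.001],"rot":[0,0,0],"jaw":0}]}}

```text
clock: 9.68
tool_pos: [0.5893, -0.2335, 0.1318]
tool_rot: [-3.141, -0.001, 2.008]
contact_force: [-1.8, -0.3, 3.7]
width: 0.0103
grasp_force: 59.1
```

Call:
{"name": "servo_tool", "arguments": {"increments": [{"travel":[0,-0.0003,0.0005],"rot":[0,0,0],"jaw":0},{"travel":[0,-0.0003,0.0008],"rot":[0,0,0],"jaw":0},{"travel":[0,-0.0003,0.0008],"rot":[0,0,0],"jaw":0}]}}

```text
clock: 10.05
tool_pos: [0.5894, -0.2335, 0.1313]
tool_rot: [-3.141, -0.0, 2.008]
contact_force: [-2.3, -0.4, 6.4]
width: 0.0102
grasp_force: 59.4
```

```bash
python3 - <<'E'
from h import *
show(manip.state())
E
```

```text
10.05 p [ 0.5894 -0.2335  0.1313] r [-3.1413 -0.0004  2.0077] F [-2.3475 -0.3585  6.4488] M [-0.0871  0.5945  0.0328] w 0.01016766232001741 59.43338692188263 q [ 0.1842  0.7346  0.25    1.6607 -0.2388  0.7769  0.9803]
```

Call:
{"name": "servo_tool", "arguments": {"increments": [{"travel":[0.0001,-0.0004,0.0006],"rot":[0,0,0],"jaw":0},{"travel":[0.0002,-0.0005,0.0013],"rot":[0,0,0],"jaw":0},{"travel":[0.0002,-0.0005,0.0013],"rot":[0,0,0],"jaw":0}]}}

```text
clock: 10.42
tool_pos: [0.5893, -0.2335, 0.1305]
tool_rot: [3.141, 0.0, 2.008]
contact_force: [-2.3, 0.8, 7.8]
width: 0.0101
grasp_force: 59.9
```

Call:
{"name": "servo_tool", "arguments": {"increments": [{"travel":[0.0002,-0.0004,0.0005],"rot":[0,0,0],"jaw":0},{"travel":[0.0002,-0.0004,0.001],"rot":[0,0,0],"jaw":0},{"travel":[0.0002,-0.0004,0.001],"rot":[0,0,0],"jaw":0}]}}

```text
clock: 10.8
tool_pos: [0.5892, -0.2335, 0.13]
tool_rot: [3.14, 0.001, 2.008]
contact_force: [-3.0, -0.2, 11.0]
width: 0.0099
grasp_force: 60.2
```

Call:
{"name": "servo_tool", "arguments": {"increments": [{"travel":[0.0001,-0.0004,0.0001],"rot":[0,0,0.06],"jaw":0},{"travel":[0.0001,-0.0004,0.0002],"rot":[0,0,0.12],"jaw":0},{"travel":[0.0001,-0.0004,0.0003],"rot":[0,0,0.18],"jaw":0},{"travel":[0.0001,-0.0004,0.0003],"rot":[0,0,0.22],"jaw":0},{"travel":[0.0001,-0.0004,0.0003],"rot":[0,0,0.22],"jaw":0}]}}

```text
clock: 11.42
tool_pos: [0.5892, -0.2335, 0.1296]
tool_rot: [3.14, 0.001, 1.788]
contact_force: [-1.5, 0.1, 10.1]
width: 0.0098
grasp_force: 60.0
```

```bash
python3 - <<'E'
from h import *
show(manip.state())
E
```

```text
11.425 p [ 0.5892 -0.2335  0.1296] r [3.1397 0.0007 1.7878] F [-1.4765  0.0676 10.0715] M [0.1094 0.43   0.014 ] w 0.00983760672553794 60.03210246562958 q [ 0.149   0.743   0.3106  1.666  -0.2999  0.7777  0.8146]
```

Call:
{"name": "servo_tool", "arguments": {"increments": [{"travel":[0,-0.0003,0.0002],"rot":[0,0,0.06],"jaw":0},{"travel":[0,-0.0003,0.0004],"rot":[0,0,0.12],"jaw":0},{"travel":[0,-0.0003,0.0005],"rot":[0,0,0.18],"jaw":0},{"travel":[0,-0.0003,0.0006],"rot":[0,0,0.24],"jaw":0},{"travel":[0,-0.0003,0.0006],"rot":[0,0,0.24],"jaw":0}]}}

```text
clock: 12.05
tool_pos: [0.5891, -0.2335, 0.1292]
tool_rot: [3.139, 0.0, 1.548]
contact_force: [-1.3, 0.3, 9.6]
width: 0.0099
grasp_force: 60.2
```

```bash
python3 - <<'E'
from h import *
show(manip.state())
E
```

```text
12.05 p [ 0.5891 -0.2335  0.1292] r [3.1391 0.0001 1.5477] F [-1.2616  0.323   9.6177] M [ 0.1046  0.3541 -0.057 ] w 0.009894812584097742 60.18524765968323 q [ 0.1107  0.7535  0.3775  1.6681 -0.3649  0.7878  0.6316]
```

Call:
{"name": "servo_tool", "arguments": {"increments": [{"travel":[0,-0.0003,0.0004],"rot":[0,0,0.06],"jaw":0},{"travel":[0,-0.0003,0.0007],"rot":[0,0,0.12],"jaw":0},{"travel":[0,-0.0003,0.0009],"rot":[0,0,0.18],"jaw":0},{"travel":[0,-0.0003,0.0011],"rot":[0,0,0.24],"jaw":0},{"travel":[0,-0.0003,0.0011],"rot":[0,0,0.24],"jaw":0}]}}

```text
clock: 12.68
tool_pos: [0.5891, -0.2335, 0.1285]
tool_rot: [3.139, -0.001, 1.308]
contact_force: [-1.1, 0.8, 11.9]
width: 0.01
grasp_force: 60.6
```

```bash
python3 - <<'E'
from h import *
show(manip.state())
E
```

```text
12.675 p [ 0.5891 -0.2335  0.1285] r [ 3.1385 -0.0006  1.3078] F [-1.1233  0.7972 11.9424] M [ 0.2455  0.5127 -0.0848] w 0.009950930027984506 60.596970319747925 q [ 0.0735  0.7661  0.4437  1.6705 -0.4293  0.8002  0.4483]
```

Call:
{"name": "servo_tool", "arguments": {"increments": [{"travel":[0,-0.0002,0.0001],"rot":[0,0,0.06],"jaw":0},{"travel":[0,-0.0002,0.0002],"rot":[0,0,0.12],"jaw":0},{"travel":[0,-0.0002,0.0004],"rot":[0,0,0.18],"jaw":0},{"travel":[0,-0.0002,0.0005],"rot":[0,0,0.24],"jaw":0},{"travel":[0,-0.0002,0.0005],"rot":[0,0,0.24],"jaw":0}]}}

```text
clock: 13.3
tool_pos: [0.5891, -0.2335, 0.1282]
tool_rot: [3.138, -0.001, 1.068]
contact_force: [-2.1, 1.4, 14.4]
width: 0.01
grasp_force: 60.7
```

```bash
python3 - <<'E'
from h import *
show(manip.state())
E
```

```text
13.3 p [ 0.5891 -0.2335  0.1282] r [ 3.1384 -0.0015  1.0678] F [-2.0939  1.3771 14.4405] M [ 0.3269  0.4293 -0.0569] w 0.01002157970401964 60.73513984680176 q [ 0.0372  0.7804  0.5097  1.6723 -0.4924  0.8162  0.2632]
```

Call:
{"name": "servo_tool", "arguments": {"increments": [{"travel":[0,-0.0005,-0.0007],"rot":[0,0,0.04],"jaw":0},{"travel":[0,-0.0005,-0.0007],"rot":[0,0,0.1],"jaw":0},{"travel":[0,-0.0005,-0.0006],"rot":[0,0,0.16],"jaw":0},{"travel":[0,-0.0005,-0.0005],"rot":[0,0,0.22],"jaw":0},{"travel":[0,-0.0005,-0.0005],"rot":[0,0,0.22],"jaw":0}]}}

```text
clock: 13.92
tool_pos: [0.589, -0.2335, 0.1284]
tool_rot: [3.138, -0.002, 0.848]
contact_force: [-0.5, -0.2, 11.1]
width: 0.0101
grasp_force: 60.4
```

```bash
python3 - <<'E'
from h import *
show(manip.state())
E
```

```text
13.925 p [ 0.589  -0.2335  0.1284] r [ 3.1379 -0.002   0.8481] F [-0.5092 -0.1591 11.1165] M [ 0.1409  0.2208 -0.0405] w 0.010050567392581458 60.35017132759094 q [ 0.0045  0.7944  0.5701  1.6741 -0.5483  0.8336  0.0919]
```

Call:
{"name": "servo_tool", "arguments": {"increments": [{"travel":[0,0,0.0001],"rot":[0,0,0.06],"jaw":0},{"travel":[0,0,0.0002],"rot":[0,0,0.12],"jaw":0},{"travel":[0,0,0.0002],"rot":[0,0,0.18],"jaw":0},{"travel":[0,0,0.0003],"rot":[0,0,0.24],"jaw":0},{"travel":[0,0,0.0003],"rot":[0,0,0.24],"jaw":0}]}}

```text
clock: 14.55
tool_pos: [0.589, -0.2335, 0.1282]
tool_rot: [3.139, -0.003, 0.607]
contact_force: [0.6, 1.2, 11.8]
width: 0.01
grasp_force: 60.5
```

```bash
python3 - <<'E'
from h import *
s=shot("wrist","w4",(180,150,200,150));show(s)
E
```

```text
14.55 p [ 0.589  -0.2335  0.1282] r [ 3.1387 -0.003   0.6074] F [ 0.5557  1.2096 11.842 ] M [ 0.2028  0.1903 -0.2654] w 0.009961266799114972 60.497753620147705 q [-0.029   0.8125  0.6348  1.6754 -0.6084  0.8559 -0.0971]
```

View pics/w4.png

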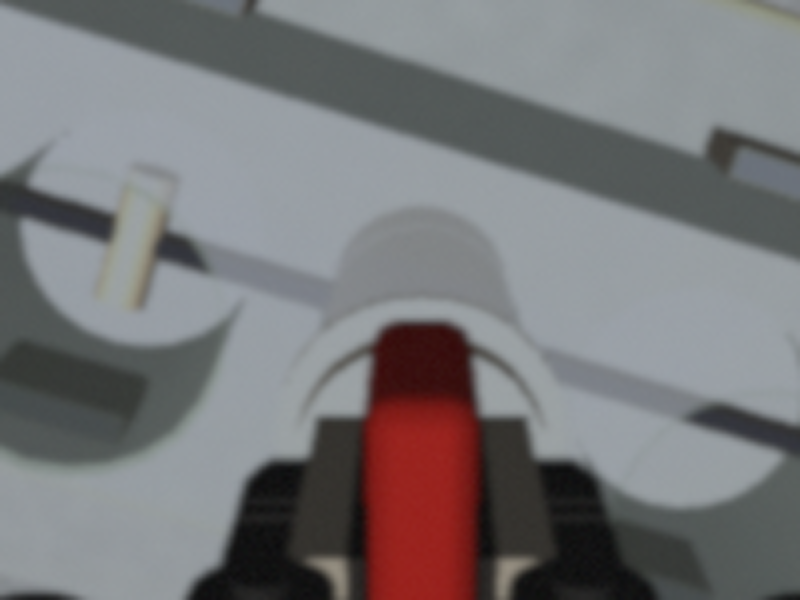

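The blade is still square in the pads and the collar stands above the flange. The torque is rising (−0.27 N m), so the key is wedging. I'll finish the turn.

Call:
{"name": "servo_tool", "arguments": {"increments": [{"travel":[0,0,0],"rot":[0,0,0.05],"jaw":0},{"travel":[0,0,0],"rot":[0,0,0.1],"jaw":0},{"travel":[0,0,0],"rot":[0,0,0.15],"jaw":0},{"travel":[0,0,0],"rot":[0,0,0.2],"jaw":0},{"travel":[0,0,0],"rot":[0,0,0.2],"jaw":0}]}}

```text
clock: 15.22
tool_pos: [0.5889, -0.2335, 0.1281]
tool_rot: [3.139, -0.004, 0.407]
contact_force: [-0.6, 0.5, 11.7]
width: 0.0102
grasp_force: 60.4
```

```bash
python3 - <<'E'
from h import *
show(manip.state())
E
```

```text
15.225 p [ 0.5889 -0.2335  0.1281] r [ 3.1394 -0.0036  0.4074] F [-0.6186  0.548  11.6989] M [ 0.2613  0.0831 -0.2729] w 0.010224372617941468 60.44506788253784 q [-0.0555  0.8288  0.688   1.6762 -0.6566  0.8766 -0.256 ]
```

Call:
{"name": "servo_tool", "arguments": {"increments": [{"travel":[0,0,0.0001],"rot":[0,0,0.04],"jaw":0},{"travel":[0,0,0.0001],"rot":[0,0,0.08],"jaw":0},{"travel":[0,0,0.0001],"rot":[0,0,0.115],"jaw":0},{"travel":[0,0,0.0001],"rot":[0,0,0.115],"jaw":0}]}}

```text
clock: 15.72
tool_pos: [0.5889, -0.2334, 0.1281]
tool_rot: [3.14, -0.004, 0.293]
contact_force: [-1.0, 1.4, 11.7]
width: 0.0101
grasp_force: 60.4
```

```bash
python3 - <<'E'
from h import *
s=shot("wrist","w5",(180,150,200,150));show(s)
E
```

```text
15.725 p [ 0.5889 -0.2334  0.1281] r [ 3.1398 -0.0038  0.2931] F [-1.0035  1.3961 11.685 ] M [ 0.2684  0.2032 -0.1159] w 0.01008206386172742 60.449684858322144 q [-0.0701  0.8387  0.7179  1.6767 -0.6834  0.8892 -0.3477]
```

View pics/w5.png

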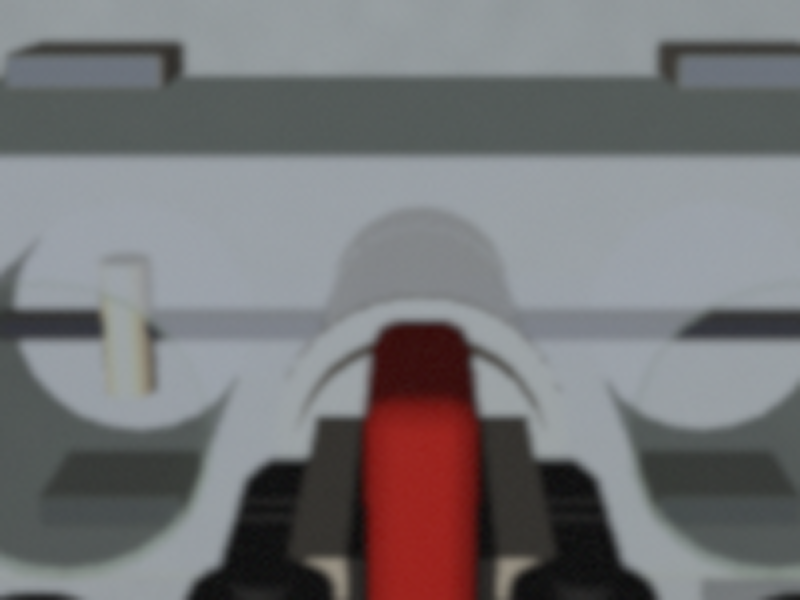

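The blade is now square across the block edge and channel. I'll ease off the press.

Call:
{"name": "servo_tool", "arguments": {"increments": [{"travel":[0,0,-0.0008],"rot":[0,0,0],"jaw":0},{"travel":[0,0,-0.0016],"rot":[0,0,0],"jaw":0},{"travel":[0,0,-0.0022],"rot":[0,0,0],"jaw":0},{"travel":[0,0,-0.0022],"rot":[0,0,0],"jaw":0}]}}

```text
clock: 16.27
tool_pos: [0.5888, -0.2334, 0.129]
tool_rot: [3.14, -0.003, 0.293]
contact_force: [3.4, -0.7, 5.4]
width: 0.0101
grasp_force: 59.3
```

```bash
python3 - <<'E'
from h import *
show(manip.state())
E
```

```text
16.275 p [ 0.5888 -0.2334  0.129 ] r [ 3.1398 -0.0029  0.2933] F [ 3.4485 -0.6577  5.3689] M [-0.1421 -0.8051 -0.1007] w 0.010066674831205248 59.323516488075256 q [-0.0709  0.8377  0.7188  1.6758 -0.6813  0.8913 -0.3493]
```

Call:
{"name": "servo_tool", "arguments": {"increments": [{"travel":[0.0004,0,-0.0006],"rot":[0,0,-0.005],"jaw":0},{"travel":[0.0007,0.0001,-0.0012],"rot":[0,0,-0.01],"jaw":0},{"travel":[0.0007,0.0001,-0.0016],"rot":[0,0,-0.01],"jaw":0},{"travel":[0.0007,0.0001,-0.0016],"rot":[0,0,-0.01],"jaw":0}]}}

```text
clock: 16.77
tool_pos: [0.5888, -0.2334, 0.1297]
tool_rot: [3.14, -0.001, 0.303]
contact_force: [6.4, -3.0, -0.7]
width: 0.0099
grasp_force: 58.5
```

```bash
python3 - <<'E'
from h import *
show(manip.state())
E
```

```text
16.775 p [ 0.5888 -0.2334  0.1297] r [ 3.1403 -0.0014  0.3027] F [ 6.4251 -2.968  -0.6526] M [-0.3685 -1.2864 -0.1652] w 0.0099298883225549 58.54806661605835 q [-0.0703  0.8369  0.7175  1.6738 -0.6771  0.8935 -0.3438]
```

Call:
{"name": "servo_tool", "arguments": {"increments": [{"travel":[0.0005,0.0005,0],"rot":[0,0,0.005],"jaw":0},{"travel":[0.001,0.001,0],"rot":[0,0,0.01],"jaw":0},{"travel":[0.001,0.001,0],"rot":[0,0,0.01],"jaw":0}]}}

```text
clock: 17.15
tool_pos: [0.5888, -0.2334, 0.1297]
tool_rot: [-3.141, 0.0, 0.293]
contact_force: [4.2, 0.2, 0.0]
width: 0.01
grasp_force: 58.7
```

```bash
python3 - <<'E'
from h import *
show(manip.state())
E
```

```text
17.15 p [ 0.5888 -0.2334  0.1297] r [-3.1406  0.0005  0.2931] F [4.1587 0.1833 0.01  ] M [-0.0088 -0.9931 -0.0565] w 0.010017989591849208 58.685755133628845 q [-0.0706  0.8391  0.7203  1.6708 -0.6782  0.8991 -0.3527]
```

Call:
{"name": "servo_tool", "arguments": {"increments": [{"travel":[0.0008,0.0002,0],"rot":[0,0,0.004],"jaw":0},{"travel":[0.0016,0.0004,0],"rot":[0,0,0.006],"jaw":0},{"travel":[0.0016,0.0004,0],"rot":[0,0,0.006],"jaw":0},{"travel":[0.0016,0.0004,0],"rot":[0,0,0.006],"jaw":0}]}}

```text
clock: 17.65
tool_pos: [0.5891, -0.2335, 0.1296]
tool_rot: [-3.139, 0.003, 0.286]
contact_force: [-3.6, 1.8, -0.0]
width: 0.0101
grasp_force: 58.8
```

```bash
python3 - <<'E'
from h import *
show(manip.state())
E
```

```text
17.65 p [ 0.5891 -0.2335  0.1296] r [-3.1395  0.0025  0.2865] F [-3.6449  1.8414 -0.0079] M [0.2314 0.5628 0.0978] w 0.010136927006318432 58.8262277841568 q [-0.0713  0.8413  0.7226  1.6677 -0.6783  0.9036 -0.3599]
```

Call:
{"name": "servo_tool", "arguments": {"increments": [{"travel":[-0.0003,-0.0003,0],"rot":[0,0,-0.003],"jaw":0},{"travel":[-0.0006,-0.0006,0],"rot":[0,0,-0.004],"jaw":0},{"travel":[-0.0006,-0.0006,0],"rot":[0,0,-0.004],"jaw":0},{"travel":[-0.0006,-0.0006,0],"rot":[0,0,-0.004],"jaw":0}]}}

```text
clock: 18.15
tool_pos: [0.5891, -0.2335, 0.1298]
tool_rot: [-3.141, 0.001, 0.29]
contact_force: [-5.9, 0.0, -2.2]
width: 0.01
grasp_force: 58.6
```

```bash
python3 - <<'E'
from h import *
show(manip.state())
E
```

```text
18.15 p [ 0.5891 -0.2335  0.1298] r [-3.1408  0.0014  0.2905] F [-5.9096  0.032  -2.1572] M [0.1078 0.9483 0.0103] w 0.009954453083300013 58.5543429851532 q [-0.0714  0.84    0.7216  1.6694 -0.6779  0.9007 -0.3561]
```

Call:
{"name": "servo_tool", "arguments": {"increments": [{"travel":[-0.0004,0,0.0005],"rot":[0,0,0],"jaw":0},{"travel":[-0.0008,0,0.0007],"rot":[0,0,0],"jaw":0},{"travel":[-0.0008,0,0.0007],"rot":[0,0,0],"jaw":0},{"travel":[-0.0008,0,0.0007],"rot":[0,0,0],"jaw":0}]}}

```text
clock: 18.65
tool_pos: [0.5891, -0.2335, 0.1295]
tool_rot: [-3.141, -0.0, 0.291]
contact_force: [-4.2, 1.4, 0.5]
width: 0.0103
grasp_force: 58.9
```

```bash
python3 - <<'E'
from h import *
show(manip.state())
E
```

```text
18.65 p [ 0.5891 -0.2335  0.1295] r [-3.1412 -0.      0.2909] F [-4.2482  1.4351  0.5456] M [ 0.3573  1.0226 -0.0354] w 0.010259053083787256 58.928983211517334 q [-0.0709  0.8396  0.7207  1.6709 -0.6793  0.8984 -0.3542]
```

Call:
{"name": "servo_tool", "arguments": {"increments": [{"travel":[-0.0006,-0.0003,0],"rot":[0,0,0],"jaw":0},{"travel":[-0.0011,-0.0005,0],"rot":[0,0,0],"jaw":0},{"travel":[-0.0011,-0.0005,0],"rot":[0,0,0],"jaw":0},{"travel":[-0.0011,-0.0005,0],"rot":[0,0,0],"jaw":0}]}}

```text
clock: 19.15
tool_pos: [0.589, -0.2334, 0.1296]
tool_rot: [3.141, -0.002, 0.291]
contact_force: [-0.1, 1.5, -0.3]
width: 0.01
grasp_force: 58.7
```

```bash
python3 - <<'E'
from h import *
show(manip.state())
E
```

```text
19.15 p [ 0.589  -0.2334  0.1296] r [ 3.1408 -0.0016  0.2913] F [-0.1408  1.4832 -0.2607] M [ 0.3713  0.0224 -0.0104] w 0.010004765285939287 58.7421190738678 q [-0.0713  0.8382  0.7203  1.6733 -0.6802  0.8952 -0.3527]
```

Press, twist and side load are all near zero, so I'll let go.

Call:
{"name": "servo_tool", "arguments": {"increments": [{"travel":[0,-0.0003,0],"rot":[0,0,0],"jaw":0},{"travel":[0,-0.0003,0],"rot":[0,0,0],"jaw":0.25},{"travel":[0,-0.0003,0],"rot":[0,0,0],"jaw":0.5},{"travel":[0,-0.0003,0],"rot":[0,0,0],"jaw":0.6},{"travel":[0,-0.0003,0],"rot":[0,0,0],"jaw":0.6},{"travel":[0,-0.0003,0],"rot":[0,0,0],"jaw":0.6},{"travel":[0,-0.0003,-0.02],"rot":[0,0,0],"jaw":0.6},{"travel":[0,-0.0003,-0.06],"rot":[0,0,0],"jaw":0.6},{"travel":[0,-0.0003,-0.1],"rot":[0,0,0],"jaw":0.6},{"travel":[0,-0.0003,-0.12],"rot":[0,0,0],"jaw":0.6},{"travel":[0,-0.0003,-0.12],"rot":[0,0,0],"jaw":0.6}]}}

```text
clock: 20.52
tool_pos: [0.5888, -0.2342, 0.2523]
tool_rot: [3.139, -0.004, 0.291]
contact_force: [-0.2, -0.2, -0.2]
width: 0.0514
grasp_force: 0.0
```

```bash
python3 - <<'E'
from h import *
s=shot("wrist","w6");show(s);shot("side","d6")
a,b=[cv2.imread(f"pics/{n}_raw.png") for n in("w6","d6")]
u=proj(cam("side"),[.589,-.2335,.12]).astype(int)
b=cv2.resize(b[u[1]-60:u[1]+60,u[0]-40:u[0]+40],(400,600),interpolation=cv2.INTER_CUBIC)
p=proj(cam("wrist",s),[.589,-.2335,.14]).astype(int);print(p,u)
a=cv2.resize(a[p[1]-105:p[1]+105,p[0]-70:p[0]+70],(400,600),interpolation=cv2.INTER_CUBIC)
cv2.imwrite("pics/f6.png",np.hstack([a,b]))
E
```

```text
20.525 p [ 0.5888 -0.2342  0.2523] r [ 3.1385 -0.0037  0.2907] F [-0.1838 -0.2019 -0.1745] M [0.0311 0.0448 0.0094] w 0.05140528849354485 0.0 q [-0.1214  0.7091  0.8232  1.5601 -0.5611  1.1169 -0.4493]
[284 211] [322 144]
```

View pics/f6.png

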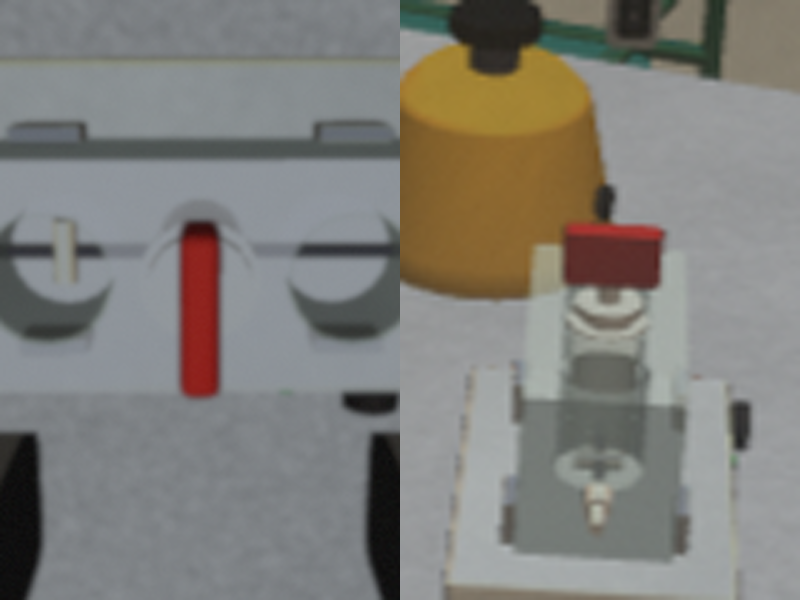

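The wrist crop shows the red blade square across the well line, and the side crop shows it upright, with the top of the blade at about (614,232) in the crop. I'll check its height against the release height, and hand in if it agrees.

```bash
python3 - <<'E'
from h import *
q=proj(cam("side"),[.589,-.2335,.158]);print(q, "seen 324.8 130.4", proj(cam("side"),[.589,-.2335,.163]))
if abs(q[1]-130.4)<4: print(manip.job_done())
E
```

```text
[324.0824 129.549 ] seen 324.8 130.4 [324.2361 127.478 ]
the job is handed in; nothing more can be done
None
```

The red key is wedged in the barrel with its handle square across the wells (within about half a degree), after a 1.7 rad turn under about 10–14 N of measured press. It did not spring up when I let go, nothing else was touched, and I handed the job in at about 20.5 s.

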